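# Fit the camera to the tripod head

## Robot

A 6-joint arm with a two-finger parallel gripper is mounted at the origin on the work surface. World frame = base frame: x ahead of the robot, y to its left, z up, the work surface at z = 0. Lengths are in m, angles in rad, forces in N, time in s.
With the tool pointing down it reaches from about 0.325 to 0.775 m from the base axis. Payload 9.3 kg.
Tool frame: the origin (TCP) lies midway between the tips of the shut fingers; the grasp point (between the pads) lies 19 mm behind it; z points along the fingers, y is the line along which they close (so a half turn about z gives the same grasp; the last joint's range is limited). The gripper opens to 85 mm and grips with 20 to 120 N. Pads are 22 mm wide; open, the fingers measure 114 mm over their backs; the gripper's body (76 mm by 85 mm) begins 54 mm behind the grasp point. The pads swing forward as they close: fully open they stand 13 mm farther back than shut.
Start: joints at [0.953, 0.259, 0.021, 1.334, 0, 1.418], TCP at [0.247, 0.492, 0.231] pointing down, gripper open.
Joint ranges: [-3.04, 3.04], [-0.91, 1.82], [-1.04, 1.36], [-1.92, 1.95], [-1.52, 1.45], [-3.14, 3.14]. Speed limits (rad/s): [2.22, 2.22, 2.79, 3.14, 3.14, 3.14].

## Interface

Orientations are given as [roll, pitch, yaw] about the fixed x, y, z axes, in that order (R = Rz(yaw) Ry(pitch) Rx(roll)).
In Python, from workcell import r, get_image gives the robot as it stands.
- The arm moves only by the tool jog_arm, never from a script. Its argument "motion" is a list of rows, each an object with "hand": the opening in per cent of the stroke, from 0 (shut) to 100 (fully open); "dp": the shift along the tool's x, y, z in mm, a list of three; "twist": the turn, a rotation vector about the tool's x, y, z in rad, a list of three. A call has 1 to 8 rows; each row shifts and turns the commanded pose from where the row before left it, along the tool's axes as they then stand; what a row does not reach is not made up. A row lasts 1/8 s, in which the tool goes at most 62.5 mm and 10.7 degrees, less where a joint would pass 70% of its speed; a pose out of reach is approached as far as the arm can. A call with a gripper value outside its range is refused whole. The fingers move at their own pace and stop on an object; "squeeze" is the grip in N (left out, the last holds). Time passes only in rows, so rows that do not move let the fingers close. It gives the time, the measured TCP pose, the force, the opening and the grip force at its end, in the units of the state.
- r.sense(): the state, without advancing time (a new reading comes with each control period).
- get_image(name): name is "scene" or "top" or "wrist"; returns a dict with "pixels" (400x640x3 uint8, red, green, blue), "fovy" (degrees; the focal length in pixels is half the picture's height over the tangent of half this angle, whatever the lens; pixels are square), "cx", "cy" (the principal point, pixels), "dist" ([k1, k2, p1, p2, k3] as OpenCV has them; the pictures are not rectified), "R" (3x3) and "t" (3): a world point X has camera coordinates R X + t. Camera axes: x right, y down, z forward; pixel columns grow to the right and rows downward; lengths in m; the calibration is good to about 2 mm. A picture is of the moment at which its call begins. There is no depth.
- r.hand_in(): hands the job in; it is judged then, once.
The state is a dict: "clock": time; "q": joint angles; "joint_vel": joint speeds; "joint_efforts": joint torques, N m; "eef_pos": TCP position; "orientation": TCP orientation; "contact_force": force on the tool from outside, world axes, zero at the start; "ft_torque": the same for the moment, N m; "finger_gap": finger opening in m; "gripper_force": force on a finger pad.
Only numpy, scipy, OpenCV 4.12 (cv2) and the standard library are available. Lean on these libraries where they do the work, as an engineer would, in place of code of your own. Each camera call takes 0.05 s, during which the arm holds its last target. There are 200 camera calls.

## Task

Change the tabletop tripod over from phone to camera: lift the phone holder, already unlocked, out of the tripod head and stand it upright on the free part of the grey mat. Then set the camera's plate squarely and fully down into the head's pocket, with the lens pointing away from the lever side, and swing the lever fully shut against the rear of the head. Do not drop or tip over either of them, and leave the spare lens, lens cap and battery where they are.

Things in the scene. Friction and masses are not known exactly. Their poses are not given: they have to be found in the camera images.
- pocket (a point): Centre of the floor of the tripod head's pocket, 110 mm above the table; the tripod is fixed. x to the head's front (where the lens must point), y to its left, z up; the lever is at the rear (-x). Pocket 44.5 mm in x, 52.5 mm in y: walls upright for 5 mm, then bevelled outwards to 9 mm high (rear wall partly cut down to 5 mm). Head 60 x 68 mm; tripod legs reach 136 mm from its axis.
- lever (a joint): Locking lever's angle (rad) about an upright axis: 0 shut (arm along the head's rear, pointing to the head's -y), 1.57 open (arm sticking out to the rear, -x). Starts at 1.25 to 1.6; stops at 0 and 1.75. Light friction (1 N at the thumb piece), no spring. When shut, its brass cam, 4 mm thick, reaches over the plate's foot with 1.5 mm play; a plate not fully down blocks it.
- lever_hinge (a point): Lever's pivot axis at the arm's mid height, 112 mm above the table; 33 mm to the rear (-x) and 24 mm to the left (+y) of the pocket's centre. Axes turn with the lever: the arm points along its own -y; its own -x side is the outer face, pushed to shut it. Pivot boss 17 mm in diameter, top 124 mm above the table.
- lever_tip (a point): Centre of the lever's ribbed steel thumb piece, 68 mm along the arm from the pivot and 4 mm to the outer side; axes as lever_hinge. Thumb piece 24 mm long, 10 mm thick, 104 to 122 mm above the table; the arm is 8 mm thick, 105 to 117 mm above the table. Below it is free space and a sloping tripod leg.
- holder_grip (a point): Phone holder, a C-shaped clamp (black spine, grey jaws), 97 mm tall, 150 g, on a plate resting in the pocket. Point: centre of its upper jaw (42 mm in x, 28 mm in y, 12 mm high), 91 mm above its underside. The spine below is also 28 mm wide in y, at x -21 to -9 mm; a knob behind it reaches x -31 mm, 51 to 69 mm up. Take it from above across y by the jaw's sides. Axes as the pocket's at the start.
- holder_foot (a point): Centre of the underside of the phone holder's plate (42 mm in x, 50 mm in y, 14 mm high; the upper 7 mm are 4 mm smaller on each side), 91 mm below holder_grip.
- camera_grip (a point): Camera (480 g, black, aluminium top) standing on its plate on the mat. Point: centre of its viewfinder hump, 40 mm in x, 46 mm in y, 76 to 102 mm above the underside (shoe to 104). x forward along the lens, y to its left. Body 36 x 122 mm, 14 to 76 mm up; lens 52 mm wide, to x 58 mm, top 73 mm up; dials to 82 mm. Take the hump from above across x, fingertips above 75 mm.
- camera_foot (a point): Centre of the underside of the camera's plate, 89 mm straight below camera_grip; the plate is the same size as the phone holder's and fits the pocket with 1.25 mm play on each side.
- camera_lens (a point): Centre of the front of the lens: 58 mm forward of and 44 mm above the centre of the plate's underside.
- mat: Grey felt mat fixed on the table, 200 mm in its x, 460 mm in its y, 4 mm thick; origin at the centre of its underside. The camera and the spare lens stand near its ends, about 150 mm either side of its centre along y, which is which varies. The space around its centre, 80 mm wide, is free.
- spare_lens: Black spare lens standing on the mat, 65 mm in diameter, 66 mm high; origin at the centre of its underside. Bystander.
- lens_cap: Black lens cap lying on the mat, 48 mm in diameter, 9 mm thick, about 75 mm to the -x and 65 mm to the -y of the mat's centre. Bystander.
- battery: Grey camera battery lying on the mat, 36 by 46 by 18 mm, about 75 mm to the +x and 65 mm to the +y of the mat's centre. Bystander.
Mind the look-alikes: they are no part of the job. Leave any brown or green look-alike of the part that bears camera_grip alone.

How it is judged:
On the way, in this order (a step that is already met when the one before it is completed fails the run):
1. the phone holder stands upright on the mat, released (z of holder_foot in the frame of mat below 0.007 m and x of holder_foot in the frame of mat between -0.1 and 0.1 m and y of holder_foot in the frame of mat between -0.23 and 0.23 m and angle between holder_foot's own z axis and vertical below 0.08 rad and contact force between the fingers and holder below 0.1 N), for 0.2 s.
2. the camera's plate sits fully down in the pocket, lens to the front, lever still open (horizontal distance between camera_foot and pocket below 0.003 m and z of camera_foot in the frame of pocket below 0.0018 m and angle between the x axis of camera_foot and the x axis of pocket, either way round below 0.08 rad and x of camera_lens in the frame of pocket above 0.04 m and value of joint lever above 0.8 rad), for 0.2 s.
3. the lever is shut (value of joint lever below 0.08 rad), for 0.2 s.
At the end, for the whole second after the job is handed in: Lever shut (within 0.08 rad); camera plate in the pocket, within 3 mm of centre, square within 0.08 rad, under 1.8 mm off the floor, lens to the head's front; phone holder upright (0.08 rad), its foot centre over the mat and under 3 mm off it; both at rest (value of joint lever below 0.08 rad and horizontal distance between camera_foot and pocket below 0.003 m and z of camera_foot in the frame of pocket below 0.0018 m and angle between the x axis of camera_foot and the x axis of pocket, either way round below 0.08 rad and x of camera_lens in the frame of pocket above 0.04 m and z of holder_foot in the frame of mat below 0.007 m and x of holder_foot in the frame of mat between -0.1 and 0.1 m and y of holder_foot in the frame of mat between -0.23 and 0.23 m and angle between holder_foot's own z axis and vertical below 0.08 rad and linear speed of each of camera, holder below 0.02 m/s); the robot touches nothing.
It fails at once if the camera was dropped (fell faster than 0.4 m/s out of the fingers) (contact force between the fingers and camera below 0.05 N and linear speed of camera above 0.4 m/s).
It fails at once if the phone holder was dropped (fell faster than 0.4 m/s out of the fingers) (contact force between the fingers and holder below 0.05 N and linear speed of holder above 0.4 m/s).
It fails at once if the camera or the phone holder was tipped over (more than 0.7 rad) (angle between any of camera_foot, holder_foot's own z axis and vertical above 0.7 rad).
It fails at once if the rest of the camera kit was pushed about (more than 20 mm) (distance of any of spare_lens, lens_cap, battery from where it was at the start of the episode above 0.02 m).
It also fails if it takes over 72 s, if anything falls off the work surface, if the arm or the gripper's body presses on something with over 40 N, if the wrist force passes 120 N, or if a joint passes its speed limit or range.

## Working session

There is one attempt and no reset: what is moved stays moved. The work goes in short steps, Python scripts to look and compute and a tool call to move; the robot and the scene stay as the last step left them, time stands still between calls to the robot, and variables do not carry over. Pictures are saved under pics/ and viewed, at most 10 in all, crops included, and the job is handed in when it is done.

Besides the shell and the picture viewer there is one more tool, called after "Request:" as a command line: name --argument value ..., lists and objects as JSON in quotes. jog_arm: Moves the arm, as the interface text tells. Its arguments: {"type":"object","properties":{"motion":{"type":"array","items":{"type":"object","properties":{"hand":{"type":"number"},"dp":{"type":"array","items":{"type":"number"}},"twist":{"type":"array","items":{"type":"number"}}}}},"squeeze":{"type":"number"}},"required":["motion"]}

```bash
mkdir -p pics; ls; cat > h.py <<'E'
import numpy as np, cv2, json
from workcell import r, get_image
def snap(name, fn=None):
    d=get_image(name)
    if fn: cv2.imwrite('pics/'+fn, cv2.cvtColor(d['pixels'],cv2.COLOR_RGB2BGR))
    f=200/np.tan(np.radians(d['fovy'])/2)
    K=np.array([[f,0,d['cx']],[0,f,d['cy']],[0,0,1]])
    c=dict(K=K,D=np.array(d['dist'],float),R=np.array(d['R']),t=np.array(d['t']))
    return d['pixels'],c
def onz(c,uv,z):
    n=cv2.undistortPoints(np.array(uv,float).reshape(-1,1,2),c['K'],c['D']).reshape(-1,2)
    ray=np.c_[n,np.ones(len(n))]@c['R']; o=-c['R'].T@c['t']
    return o+ray*((z-o[2])/ray[:,2])[:,None]
def proj(c,X):
    return cv2.projectPoints(np.array(X,float).reshape(-1,1,3),cv2.Rodrigues(c['R'])[0],c['t'],c['K'],c['D'])[0].reshape(-1,2)
E
python3 - <<'E'
from h import *
import pickle
for n in ('scene','top'):
    p,c=snap(n,n+'0.png'); pickle.dump(c,open(n+'.pkl','wb')); print(n,(-c['R'].T@c['t']).round(3))
print(r.sense())
E
```

```text
pics
scene [ 1.12  -0.291  0.883]
top [0.388 0.012 1.428]
{'clock': 0.1, 'q': array([9.53403941e-01, 2.59131366e-01, 2.08496978e-02, 1.33370596e+00,
       1.51578982e-05, 1.41820942e+00]), 'joint_vel': array([-5.41629177e-05, -1.35764607e-03,  2.32662385e-03, -1.65392479e-03,
       -1.19184805e-03,  2.57744695e-04]), 'joint_efforts': array([ 4.23640027e-03, -5.56692696e+01,  3.45070553e+01,  1.16110977e-02,
       -2.09535833e-04, -7.78916611e-07]), 'eef_pos': array([0.24638538, 0.4914484 , 0.23073383]), 'orientation': array([-3.14041750e+00, -1.96054482e-04,  2.67678705e+00]), 'contact_force': array([ 0.72435947, -0.32667413, -1.23056709]), 'ft_torque': array([0.03979384, 0.06432608, 0.00865679]), 'gripper_force': 0.0, 'finger_gap': 0.08516775281535625}
```

View pics/scene0.png

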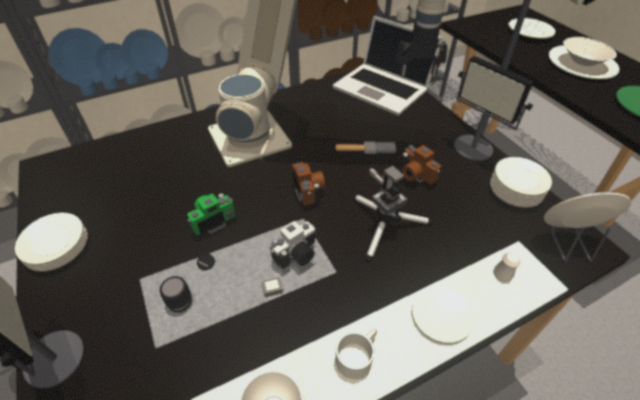

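View pics/top0.png

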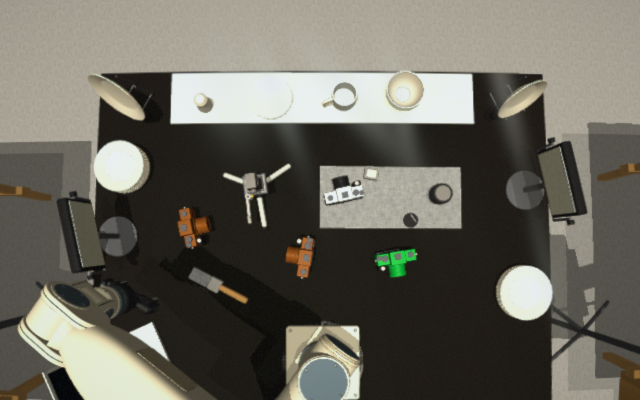

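The scene view shows the tripod at about (388,195). The aluminium-topped camera is on the mat at (293,243), with the spare lens at (175,292). There are four cameras in the top view: brown at (195,227), brown at (302,257), green at (398,260), and the black/aluminium one on the mat at (345,193). Only the last fits the description, and I'll confirm it in an enlarged crop.

```bash
python3 - <<'E'
import cv2,numpy as np
t=cv2.imread('pics/top0.png'); s=cv2.imread('pics/scene0.png')
a=cv2.resize(t[155:235,215:375],(800,400),interpolation=cv2.INTER_CUBIC)   # x5
cv2.imwrite('pics/ctop.png',a)
b=cv2.resize(s[160:280,260:440],(792,528),interpolation=cv2.INTER_CUBIC)  # x4.4
cv2.imwrite('pics/cscene.png',b)
E
```

```text
(no output)
```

View pics/ctop.png

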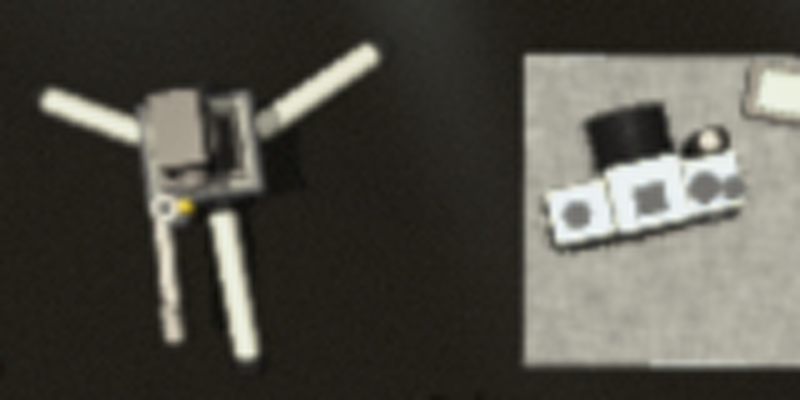

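View pics/cscene.png

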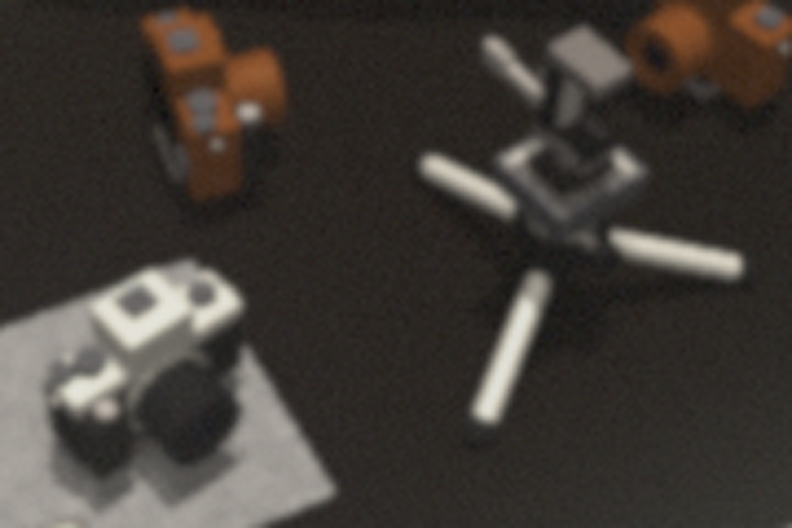

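The crop confirms it: the mat camera has a white/aluminium top, with the hump at crop (645,195) and the lens facing up-left (+x). The others are plain brown or green. The tripod head's rear is toward the robot, and the lever is open with its arm running from (165,208) to (172,340).

```bash
python3 - <<'E'
from h import *
import pickle
c=pickle.load(open('top.pkl','rb')); s=pickle.load(open('scene.pkl','rb'))
T=lambda L:[(215+(u+.5)/5-.5,155+(v+.5)/5-.5) for u,v in L]
S=lambda L:[(260+(u+.5)/4.4-.5,160+(v+.5)/4.4-.5) for u,v in L]
def show(n,P): print(n,(P[:,:2]*1000).round(0).tolist())
show('head FR RR RL',onz(c,T([(250,91),(263,190),(152,200)]),.119))
show('hinge,tip',onz(c,T([(165,207),(172,340)]),.122))
show('jaw FL FR RR RL',onz(c,T([(148,95),(200,90),(210,165),(155,172)]),.207))
show('hump',onz(c,T([(607,168),(673,158),(682,215),(617,228)]),.106))
show('cam RL RR, lensL lensR',onz(c,T([(555,248),(742,208)]),.080))
show('S head F(left,front,right,rearright?)',onz(s,S([(497,165),(567,222),(648,175)]),.119))
show('S jaw',onz(s,S([(548,60),(583,25),(633,70),(600,97)]),.207))
show('S hump',onz(s,S([(93,313),(150,272),(190,305),(133,348)]),.106))
show('mat top corners',onz(c,[(320.,166),(461,167),(461,228),(320,228)],.004))
show('others',onz(c,[(441.,193),(410,220),(371,174)],.03))
E
```

```text
head FR RR RL [[586.0, 172.0], [527.0, 164.0], [521.0, 230.0]]
hinge,tip [[517.0, 221.0], [438.0, 216.0]]
jaw FL FR RR RL [[571.0, 218.0], [574.0, 189.0], [532.0, 183.0], [528.0, 213.0]]
hump [[542.0, -41.0], [548.0, -81.0], [514.0, -86.0], [506.0, -47.0]]
cam RL RR, lensL lensR [[496.0, -10.0], [520.0, -125.0]]
S head F(left,front,right,rearright?) [[534.0, 164.0], [591.0, 176.0], [581.0, 240.0]]
S jaw [[545.0, 180.0], [530.0, 214.0], [573.0, 218.0], [583.0, 190.0]]
S hump [[520.0, -91.0], [507.0, -50.0], [539.0, -40.0], [552.0, -81.0]]
mat top corners [[626.0, 6.0], [624.0, -455.0], [425.0, -451.0], [425.0, 6.0]]
others [[536.0, -380.0], [450.0, -279.0], [596.0, -156.0]]
```

Request:
jog_arm --motion '[{"dp": [-51,-15,-3],"hand": 100},{"dp": [-51,-15,-3]},{"dp": [-51,-15,-3]},{"dp": [-51,-15,-3]},{"dp": [-51,-15,-3]},{"dp": [-51,-15,-3]},{"dp": [-51,-15,-3]},{"dp": [-48,-16,-3]}]' --squeeze 40

```text
schema error: expected keys hand, dp, twist
```

Request:
jog_arm --motion '[{"twist": [0,0,-0.146]},{"twist": [0,0,-0.146]},{"twist": [0,0,-0.146]},{"twist": [0,0,-0.146]},{"dp": [0,0,0]}]'

```text
schema error: expected keys hand, dp, twist
```

```bash
python3 - <<'E'
from h import *
import pickle
p,c=snap('wrist','w1.png'); pickle.dump(c,open('w1.pkl','wb'))
x=r.sense(); print(x['eef_pos'],x['orientation'],x['clock'])
# predicted overlays
def rect(cx,cy,yaw,x0,x1,y0,y1,z):
    R=np.array([[np.cos(yaw),-np.sin(yaw)],[np.sin(yaw),np.cos(yaw)]])
    q=np.array([(x0,y0),(x1,y0),(x1,y1),(x0,y1)])@R.T+[cx,cy]
    return np.c_[q,np.full(4,z)]
im=cv2.cvtColor(p,cv2.COLOR_RGB2BGR)
for w,z,col in (((-.021,.021,-.014,.014),.207,(0,255,0)),((-.03,.03,-.034,.034),.119,(0,0,255))):
    q=proj(c,rect(.5545,.201,.12,*w,z)); print(q.round().tolist())
    cv2.polylines(im,[q.round().astype(np.int32)],True,col,1)
cv2.imwrite('pics/w1o.png',im)
E
```

```text
[0.24640627 0.49146994 0.23080182] [-3.14055931e+00 -1.92182335e-04  2.67678269e+00] 0.15
[[201.0, 521.0], [224.0, 534.0], [241.0, 529.0], [218.0, 515.0]]
[[209.0, 442.0], [235.0, 462.0], [269.0, 448.0], [244.0, 427.0]]
```

View pics/w1o.png

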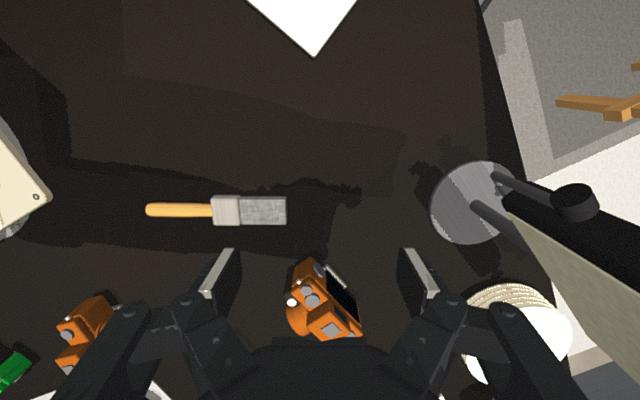

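The move was refused because every row needs all three keys. This picture only shows the start area: brown camera, brush and screen.

Request:
jog_arm --motion '[{"dp": [-51,-15,-3],"hand": 100,"twist": [0,0,0]},{"dp": [-51,-15,-3],"hand": 100,"twist": [0,0,0]},{"dp": [-51,-15,-3],"hand": 100,"twist": [0,0,0]},{"dp": [-51,-15,-3],"hand": 100,"twist": [0,0,0]},{"dp": [-51,-15,-3],"hand": 100,"twist": [0,0,0]},{"dp": [-51,-15,-3],"hand": 100,"twist": [0,0,0]},{"dp": [-51,-15,-3],"hand": 100,"twist": [0,0,0]},{"dp": [-48,-16,-3],"hand": 100,"twist": [0,0,0]}]' --squeeze 40

```text
clock: 1.15
eef_pos: [0.5555, 0.2005, 0.2551]
orientation: [-3.141, -0.0, 2.677]
contact_force: [0.5, 0.6, 1.1]
finger_gap: 0.0852
gripper_force: 0.0
```

Request:
jog_arm --motion '[{"dp": [0,0,0],"hand": 100,"twist": [0,0,-0.146]},{"dp": [0,0,0],"hand": 100,"twist": [0,0,-0.146]},{"dp": [0,0,0],"hand": 100,"twist": [0,0,-0.146]},{"dp": [0,0,0],"hand": 100,"twist": [0,0,-0.146]},{"dp": [0,0,0],"hand": 100,"twist": [0,0,0]},{"dp": [0,0,0],"hand": 100,"twist": [0,0,0]}]'

```text
clock: 1.9
eef_pos: [0.5543, 0.202, 0.2551]
orientation: [-3.142, -0.0, -3.026]
contact_force: [0.3, 0.2, -0.5]
finger_gap: 0.0858
gripper_force: 0.0
```

```bash
cat >> h.py <<'E'
def rect(cx,cy,yaw,x0,x1,y0,y1,z):
    R=np.array([[np.cos(yaw),-np.sin(yaw)],[np.sin(yaw),np.cos(yaw)]])
    q=np.array([(x0,y0),(x1,y0),(x1,y1),(x0,y1)])@R.T+[cx,cy]
    return np.c_[q,np.full(4,z)]
E
python3 - <<'E'
from h import *
import pickle
p,c=snap('wrist','w1.png'); pickle.dump(c,open('w1.pkl','wb'))
x=r.sense(); print(x['eef_pos'],x['orientation'],x['clock'])
im=cv2.cvtColor(p,cv2.COLOR_RGB2BGR)
for w,z,col in (((-.021,.021,-.014,.014),.207,(0,255,0)),((-.03,.03,-.034,.034),.119,(0,0,255))):
    q=proj(c,rect(.5545,.201,.12,*w,z)); print(q.round().tolist())
    cv2.polylines(im,[q.round().astype(np.int32)],True,col,1)
cv2.imwrite('pics/w1o.png',im)
E
```

```text
[0.55429299 0.20193273 0.2551791 ] [-3.14154572e+00 -2.14883114e-04 -3.02499667e+00] 1.95
[[299.0, 191.0], [301.0, 242.0], [337.0, 242.0], [338.0, 191.0]]
[[285.0, 155.0], [288.0, 210.0], [350.0, 210.0], [352.0, 155.0]]
```

View pics/w1o.png

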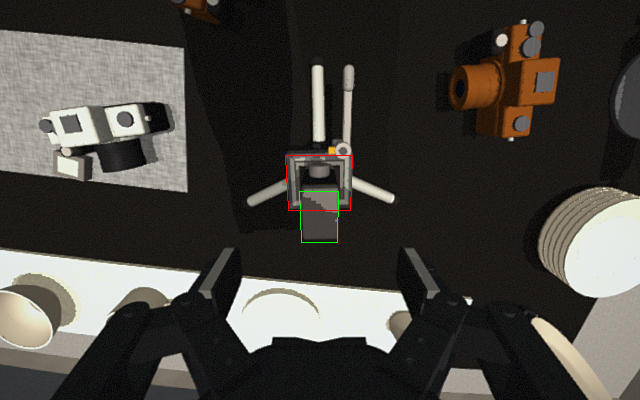

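The overlays match: the jaw is at about (319,215) and the head at about (319,182), with the yaw right. Descending to grip.

Request:
jog_arm --motion '[{"dp": [0,0,20],"hand": 100,"twist": [0,0,0]},{"dp": [0,0,20],"hand": 100,"twist": [0,0,0]},{"dp": [0,0,20],"hand": 100,"twist": [0,0,0]},{"dp": [0,0,16],"hand": 100,"twist": [0,0,0]},{"dp": [0,0,0],"hand": 20,"twist": [0,0,0]},{"dp": [0,0,0],"hand": 20,"twist": [0,0,0]},{"dp": [0,0,0],"hand": 20,"twist": [0,0,0]},{"dp": [0,0,0],"hand": 20,"twist": [0,0,0]}]' --squeeze 40

```text
clock: 2.95
eef_pos: [0.5547, 0.2021, 0.1802]
orientation: [3.141, 0.002, -3.023]
contact_force: [-1.1, 0.6, 4.2]
finger_gap: 0.0275
gripper_force: 39.4
```

Request:
jog_arm --motion '[{"dp": [0,0,0],"hand": 20,"twist": [0,0,0]},{"dp": [0,0,0],"hand": 20,"twist": [0,0,0]},{"dp": [0,0,0],"hand": 20,"twist": [0,0,0]},{"dp": [0,0,0],"hand": 20,"twist": [0,0,0]}]'

```text
clock: 3.45
eef_pos: [0.5547, 0.2021, 0.1802]
orientation: [3.141, 0.002, -3.022]
contact_force: [0.2, 0.2, 6.0]
finger_gap: 0.0273
gripper_force: 39.6
```

Request:
jog_arm --motion '[{"dp": [0,0,-5],"hand": 20,"twist": [0,0,0]},{"dp": [0,0,-8],"hand": 20,"twist": [0,0,0]},{"dp": [0,0,-12],"hand": 20,"twist": [0,0,0]},{"dp": [0,0,-15],"hand": 20,"twist": [0,0,0]},{"dp": [0,0,-15],"hand": 20,"twist": [0,0,0]},{"dp": [0,0,-15],"hand": 20,"twist": [0,0,0]},{"dp": [0,0,0],"hand": 20,"twist": [0,0,0]}]'

```text
clock: 4.32
eef_pos: [0.5549, 0.2021, 0.2508]
orientation: [3.141, 0.002, -3.022]
contact_force: [0.1, -0.4, -1.0]
finger_gap: 0.0273
gripper_force: 39.3
```

Request:
jog_arm --motion '[{"dp": [3,-15,0],"hand": 20,"twist": [0,0,0]},{"dp": [6,-30,0],"hand": 20,"twist": [0,0,0]},{"dp": [6,-30,0],"hand": 20,"twist": [0,0,0]},{"dp": [6,-30,0],"hand": 20,"twist": [0,0,0]},{"dp": [6,-30,0],"hand": 20,"twist": [0,0,0]},{"dp": [6,-30,0],"hand": 20,"twist": [0,0,0]},{"dp": [6,-30,0],"hand": 20,"twist": [0,0,0]},{"dp": [6,-30,0],"hand": 20,"twist": [0,0,0]}]'

```text
clock: 5.32
eef_pos: [0.5355, -0.0285, 0.2486]
orientation: [3.141, -0.001, -3.023]
contact_force: [0.3, -0.5, -1.1]
finger_gap: 0.0272
gripper_force: 39.4
```

Request:
jog_arm --motion '[{"dp": [6,-30,0],"hand": 20,"twist": [0,0,0]},{"dp": [6,-30,0],"hand": 20,"twist": [0,0,0]},{"dp": [6,-30,0],"hand": 20,"twist": [0,0,0]},{"dp": [6,-30,0],"hand": 20,"twist": [0,0,0]},{"dp": [6,-30,0],"hand": 20,"twist": [0,0,0]},{"dp": [5,-25,0],"hand": 20,"twist": [0,0,0]},{"dp": [3,-19,0],"hand": 20,"twist": [0,0,0]},{"dp": [0,0,0],"hand": 20,"twist": [0,0,0]}]'

```text
clock: 6.32
eef_pos: [0.5212, -0.2252, 0.2486]
orientation: [3.141, -0.001, -3.024]
contact_force: [0.1, 0.6, -1.8]
finger_gap: 0.0271
gripper_force: 39.5
```

```bash
python3 - <<'E'
from h import *
x=r.sense(); print(x['eef_pos'],x['orientation'],x['clock'],x['contact_force'])
p,c=snap('scene','s2.png')
cv2.imwrite('pics/s2c.png',cv2.resize(cv2.cvtColor(p,cv2.COLOR_RGB2BGR)[140:340,130:430],(780,520),interpolation=cv2.INTER_CUBIC))
E
```

```text
[ 0.52121074 -0.22524885  0.24863749] [ 3.14099596e+00 -8.73039000e-04 -3.02434149e+00] 6.325 [ 0.09667275  0.57634729 -1.80206097]
```

View pics/s2c.png

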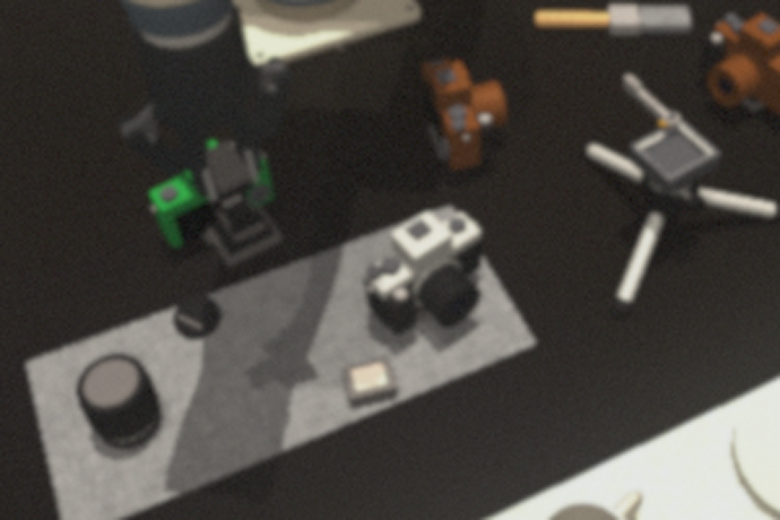

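The holder hangs upright at crop (235,195), the mat centre below it is free, and the head pocket is empty. Lowering.

Request:
jog_arm --motion '[{"dp": [0,0,20],"hand": 20,"twist": [0,0,0]},{"dp": [0,0,30],"hand": 20,"twist": [0,0,0]},{"dp": [0,0,30],"hand": 20,"twist": [0,0,0]},{"dp": [0,0,30],"hand": 20,"twist": [0,0,0]},{"dp": [0,0,30],"hand": 20,"twist": [0,0,0]},{"dp": [0,0,20],"hand": 20,"twist": [0,0,0]},{"dp": [0,0,8],"hand": 20,"twist": [0,0,0]},{"dp": [0,0,2],"hand": 20,"twist": [0,0,0]}]'

```text
clock: 7.38
eef_pos: [0.5219, -0.2235, 0.0794]
orientation: [3.141, -0.0, -3.022]
contact_force: [-0.2, -0.1, -0.3]
finger_gap: 0.0273
gripper_force: 39.5
```

Request:
jog_arm --motion '[{"dp": [0,0,2],"hand": 20,"twist": [0,0,0]},{"dp": [0,0,1],"hand": 20,"twist": [0,0,0]},{"dp": [0,0,1],"hand": 20,"twist": [0,0,0]},{"dp": [0,0,0],"hand": 20,"twist": [0,0,0]}]'

```text
clock: 7.88
eef_pos: [0.5217, -0.224, 0.0754]
orientation: [-3.141, 0.0, -3.022]
contact_force: [-0.4, -0.1, -1.7]
finger_gap: 0.0272
gripper_force: 39.5
```

Request:
jog_arm --motion '[{"dp": [0,0,1],"hand": 20,"twist": [0,0,0]},{"dp": [0,0,0.5],"hand": 20,"twist": [0,0,0]},{"dp": [0,0,0],"hand": 20,"twist": [0,0,0]}]'

```text
clock: 8.25
eef_pos: [0.5219, -0.224, 0.0742]
orientation: [-3.141, 0.0, -3.022]
contact_force: [-1.0, 0.4, 3.6]
finger_gap: 0.0274
gripper_force: 40.0
```

Contact (+3.6 N). Releasing, then rising straight up.

Request:
jog_arm --motion '[{"dp": [0,0,0],"hand": 40,"twist": [0,0,0]},{"dp": [0,0,0],"hand": 70,"twist": [0,0,0]},{"dp": [0,0,0],"hand": 100,"twist": [0,0,0]},{"dp": [0,0,0],"hand": 100,"twist": [0,0,0]},{"dp": [0,0,-20],"hand": 100,"twist": [0,0,0]},{"dp": [0,0,-35],"hand": 100,"twist": [0,0,0]},{"dp": [0,0,-45],"hand": 100,"twist": [0,0,0]},{"dp": [0,0,-30],"hand": 100,"twist": [0,0,0]}]'

```text
clock: 9.25
eef_pos: [0.522, -0.2241, 0.2059]
orientation: [-3.14, 0.001, -3.022]
contact_force: [0.7, 0.0, -0.3]
finger_gap: 0.0859
gripper_force: 0.0
```

Request:
jog_arm --motion '[{"dp": [-6.3,39,-10],"hand": 100,"twist": [0,0,0]},{"dp": [-6.3,39,0],"hand": 100,"twist": [0,0,0]},{"dp": [-6.3,39,0],"hand": 100,"twist": [0,0,0]},{"dp": [-6.5,40,0],"hand": 100,"twist": [0,0,0]},{"dp": [0,0,0],"hand": 100,"twist": [0,0,0.18]},{"dp": [0,0,0],"hand": 100,"twist": [0,0,0.18]},{"dp": [0,0,0],"hand": 100,"twist": [0,0,0.18]},{"dp": [0,0,0],"hand": 100,"twist": [0,0,0.18]}]'

```text
clock: 10.25
eef_pos: [0.5283, -0.065, 0.2138]
orientation: [-3.142, -0.0, 2.535]
contact_force: [0.3, 0.2, 0.2]
finger_gap: 0.0856
gripper_force: 0.0
```

Request:
jog_arm --motion '[{"dp": [0,0,0],"hand": 100,"twist": [0,0,0.18]},{"dp": [0,0,0],"hand": 100,"twist": [0,0,0.18]},{"dp": [0,0,0],"hand": 100,"twist": [0,0,0.18]},{"dp": [0,0,0],"hand": 100,"twist": [0,0,0.18]},{"dp": [0,0,0],"hand": 100,"twist": [0,0,0.05]},{"dp": [0,0,0],"hand": 100,"twist": [0,0,0]}]'

```text
clock: 11.0
eef_pos: [0.5283, -0.065, 0.2138]
orientation: [-3.142, -0.0, 1.771]
contact_force: [0.4, 0.1, 0.8]
finger_gap: 0.0853
gripper_force: 0.0
```

```bash
python3 - <<'E'
from h import *
import pickle
p,c=snap('wrist','w3.png'); pickle.dump(c,open('w3.pkl','wb'))
x=r.sense(); print(x['eef_pos'],x['orientation'],x['clock'])
im=cv2.cvtColor(p,cv2.COLOR_RGB2BGR)
im=cv2.resize(im,(1280,800),interpolation=cv2.INTER_CUBIC)
def dr(R4,col):
    q=proj(c,R4); print(q.round().tolist()); cv2.polylines(im,[(q*2+.5).round().astype(np.int32)],True,col,1)
dr(rect(.5285,-.065,.2,-.02,.02,-.023,.023,.106),(0,255,0))
dr(rect(.5285,-.065,.2,-.018,.018,-.061,.061,.080),(0,0,255))
u=proj(c,[[.5285,-.065,.09]])[0]*2; x0=int(np.clip(u[0]-350,0,580)); y0=int(np.clip(u[1]-250,0,300)); print(x0,y0)
cv2.imwrite('pics/w3c.png',im[y0:y0+500,x0:x0+700])
E
```

```text
[ 0.52826627 -0.06505153  0.21374965] [-3.14154179e+00 -2.25856282e-05  1.77205863e+00] 11.05
[[300.0, 213.0], [340.0, 212.0], [342.0, 167.0], [299.0, 167.0]]
[[304.0, 235.0], [336.0, 235.0], [338.0, 123.0], [302.0, 123.0]]
289 120
```

View pics/w3c.png

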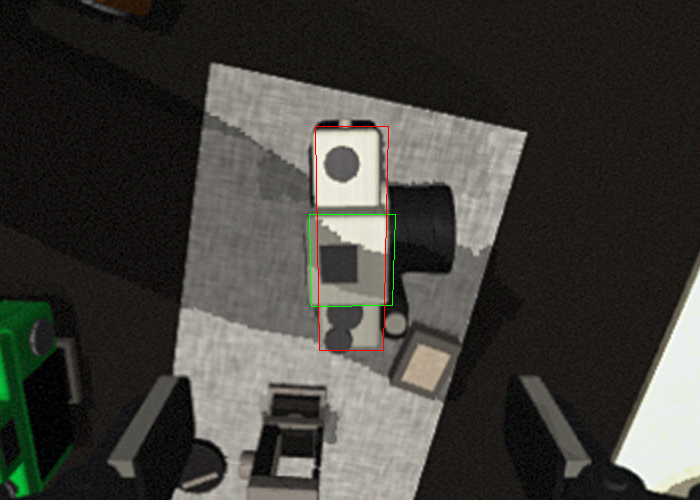

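Against the overlay, the real camera sits about 2 mm to its rear (left in the crop) and about 1 mm toward +y (up), and the yaw matches. The holder is standing upright at crop (290,440). Correcting, descending and gripping.

Request:
jog_arm --motion '[{"dp": [1,-2,20],"hand": 100,"twist": [0,0,0]},{"dp": [0,0,30],"hand": 100,"twist": [0,0,0]},{"dp": [0,0,30],"hand": 100,"twist": [0,0,0]},{"dp": [0,0,30],"hand": 100,"twist": [0,0,0]},{"dp": [0,0,15],"hand": 100,"twist": [0,0,0]},{"dp": [0,0,6.5],"hand": 100,"twist": [0,0,0]},{"dp": [0,0,0],"hand": 100,"twist": [0,0,0]}]'

```text
clock: 11.92
eef_pos: [0.5264, -0.0645, 0.0826]
orientation: [3.141, 0.0, 1.771]
contact_force: [0.4, 0.2, -0.1]
finger_gap: 0.0853
gripper_force: 0.0
```

Request:
jog_arm --motion '[{"dp": [0,0,0],"hand": 60,"twist": [0,0,0]},{"dp": [0,0,0],"hand": 52,"twist": [0,0,0]},{"dp": [0,0,0],"hand": 47,"twist": [0,0,0]},{"dp": [0,0,0],"hand": 42,"twist": [0,0,0]},{"dp": [0,0,0],"hand": 35,"twist": [0,0,0]},{"dp": [0,0,0],"hand": 30,"twist": [0,0,0]},{"dp": [0,0,0],"hand": 30,"twist": [0,0,0]},{"dp": [0,0,0],"hand": 30,"twist": [0,0,0]}]' --squeeze 70

```text
clock: 12.92
eef_pos: [0.5267, -0.0645, 0.0831]
orientation: [3.14, 0.001, 1.771]
contact_force: [0.2, 0.1, 5.6]
finger_gap: 0.0387
gripper_force: 70.1
```

Request:
jog_arm --motion '[{"dp": [0,0,-5],"hand": 30,"twist": [0,0,0]},{"dp": [0,0,-15],"hand": 30,"twist": [0,0,0]},{"dp": [0,0,-25],"hand": 30,"twist": [0,0,0]},{"dp": [0,0,-30],"hand": 30,"twist": [0,0,0]},{"dp": [0,0,-30],"hand": 30,"twist": [0,0,0]},{"dp": [0,0,-27],"hand": 30,"twist": [0,0,0]},{"dp": [0,0,-20],"hand": 30,"twist": [0,0,0]},{"dp": [0,0,0],"hand": 30,"twist": [0,0,0]}]'

```text
clock: 13.92
eef_pos: [0.5266, -0.0646, 0.2361]
orientation: [3.139, 0.001, 1.771]
contact_force: [-0.2, -0.5, -4.6]
finger_gap: 0.0386
gripper_force: 71.2
```

Request:
jog_arm --motion '[{"dp": [15,7,0],"hand": 30,"twist": [0,0,0]},{"dp": [26,13,0],"hand": 30,"twist": [0,0,0]},{"dp": [26,13,0],"hand": 30,"twist": [0,0,0]},{"dp": [26,13,0],"hand": 30,"twist": [0,0,0]},{"dp": [26,13,0],"hand": 30,"twist": [0,0,0]},{"dp": [26,13,0],"hand": 30,"twist": [0,0,0]},{"dp": [10,8,0],"hand": 30,"twist": [0,0,0.08]},{"dp": [0,0,0],"hand": 30,"twist": [0,0,0]}]'

```text
clock: 14.92
eef_pos: [0.5734, 0.1049, 0.233]
orientation: [-3.139, -0.0, 1.693]
contact_force: [-0.1, -0.4, -4.0]
finger_gap: 0.0385
gripper_force: 71.2
```

```bash
python3 - <<'E'
from h import *
import pickle
p,c=snap('wrist','w4.png'); pickle.dump(c,open('w4.pkl','wb'))
x=r.sense(); print(x['eef_pos'],x['orientation'],x['clock'])
im=cv2.cvtColor(p,cv2.COLOR_RGB2BGR)
H=rect(.5545,.2015,.12,-.03,.03,-.034,.034,.119); q=proj(c,H); print(q.round(1).tolist())
m=q.mean(0); x0=int(np.clip(m[0]-80,0,480)); y0=int(max(m[1]-70,0)); print('origin',x0,y0)
cr=cv2.resize(im[y0:y0+120,x0:x0+160],(800,600),interpolation=cv2.INTER_CUBIC)
for w,z,col in (((-.03,.03,-.034,.034),.119,(0,0,255)),((-.02225,.02225,-.02625,.02625),.110,(0,255,0))):
    q=proj(c,rect(.5545,.2015,.12,*w,z))
    cv2.polylines(cr,[((q-[x0,y0]+.5)*5-.5).round().astype(np.int32)],True,col,1)
cv2.imwrite('pics/w4c.png',cr)
E
```

```text
[0.57324589 0.10411755 0.23321024] [-3.13961696e+00 -1.29091890e-04  1.69364848e+00] 14.975
[[279.0, 120.7], [345.4, 120.8], [347.9, 37.1], [275.7, 37.1]]
origin 231 8
```

View pics/w4c.png

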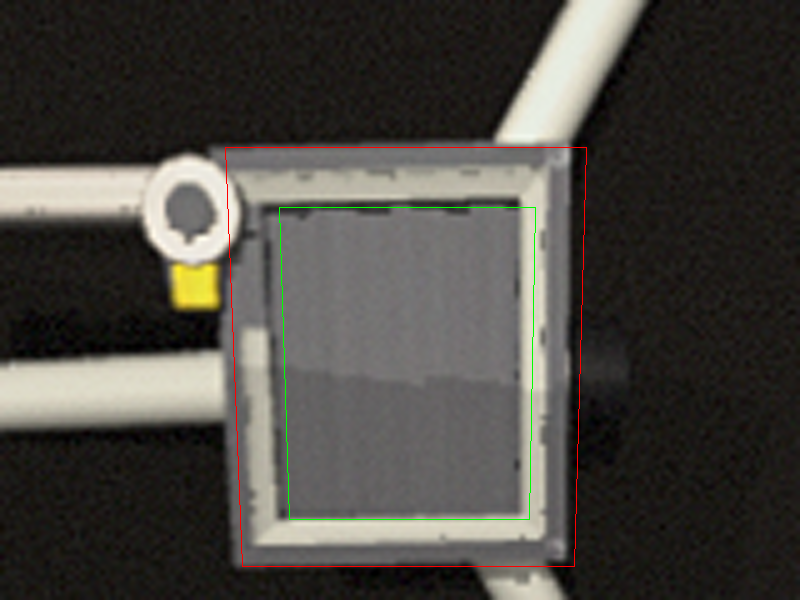

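The pocket in the wrist crop sits about 10 px (1.8 mm) to the rear of the overlay and is turned about +0.018 rad. I'll check the wrist calibration against the gripped camera, numerically.

```bash
python3 - <<'E'
from h import *
import pickle
c=pickle.load(open('w4.pkl','rb')); im=cv2.imread('pics/w4.png'); g=im.max(2).astype(int)
tx,ty,yaw=.57325,.1041,1.6936-np.pi/2
zf=.2332-.0791
b=proj(c,rect(tx,ty,yaw,-.018,.018,-.061,.061,zf+.076)); h=proj(c,rect(tx,ty,yaw,-.02,.02,-.023,.023,zf+.102))
print('body',b.round(1).tolist()); print('hump',h.round(1).tolist())
R=lambda row:[(a,bb,int(g[row,a:bb].mean())) for a,bb in (lambda m:zip(np.where(np.diff(np.r_[0,m])==1)[0],np.where(np.diff(np.r_[m,0])==-1)[0]+1))((g[row]>110).astype(int)) if bb-a>3 and 200<a<440]
t=int(b[2,1]); 
for row in range(t-12,400,8): print(row,R(row))
E
```

```text
body [[293.3, 326.2], [346.5, 326.3], [354.2, 145.1], [285.7, 145.1]]
hump [[282.9, 309.2], [357.1, 309.2], [361.6, 232.9], [278.5, 232.9]]
133 [(np.int64(333), np.int64(347), 184)]
141 [(np.int64(313), np.int64(323), 169), (np.int64(345), np.int64(351), 152)]
149 [(np.int64(291), np.int64(346), 140), (np.int64(348), np.int64(356), 182)]
157 [(np.int64(288), np.int64(360), 221)]
165 [(np.int64(288), np.int64(308), 218), (np.int64(322), np.int64(348), 222), (np.int64(355), np.int64(364), 142)]
173 [(np.int64(288), np.int64(300), 216), (np.int64(329), np.int64(348), 219)]
181 [(np.int64(288), np.int64(299), 206), (np.int64(331), np.int64(348), 221)]
189 [(np.int64(289), np.int64(302), 212), (np.int64(327), np.int64(352), 199)]
197 [(np.int64(289), np.int64(353), 221)]
205 [(np.int64(290), np.int64(355), 221)]
213 [(np.int64(290), np.int64(347), 227), (np.int64(349), np.int64(355), 153)]
221 [(np.int64(228), np.int64(232), 116), (np.int64(259), np.int64(267), 113)]
229 [(np.int64(244), np.int64(248), 113), (np.int64(292), np.int64(297), 112), (np.int64(311), np.int64(316), 113), (np.int
[... 1099 characters left out ...]
nt64(345), 157), (np.int64(351), np.int64(359), 134)]
317 [(np.int64(274), np.int64(300), 159), (np.int64(323), np.int64(345), 160)]
325 [(np.int64(275), np.int64(300), 166), (np.int64(322), np.int64(330), 153)]
333 [(np.int64(278), np.int64(328), 164)]
341 [(np.int64(225), np.int64(236), 164), (np.int64(408), np.int64(414), 195)]
349 [(np.int64(219), np.int64(236), 164), (np.int64(406), np.int64(420), 226)]
357 [(np.int64(403), np.int64(426), 232)]
365 [(np.int64(402), np.int64(432), 210)]
373 [(np.int64(215), np.int64(227), 162), (np.int64(411), np.int64(434), 176)]
381 [(np.int64(421), np.int64(429), 143)]
389 [(np.int64(436), np.int64(452), 227)]
397 [(np.int64(438), np.int64(458), 224)]
```

Request:
jog_arm --motion '[{"dp": [12,-1,0],"hand": 30,"twist": [0,0,0]},{"dp": [25,-2,0],"hand": 30,"twist": [0,0,0]},{"dp": [25,-2,0],"hand": 30,"twist": [0,0,0]},{"dp": [25,-1,0],"hand": 30,"twist": [0,0,0]},{"dp": [12.5,-0.8,0],"hand": 30,"twist": [0,0,-0.013]},{"dp": [0,0,0],"hand": 30,"twist": [0,0,0]},{"dp": [0,0,0],"hand": 30,"twist": [0,0,0]}]'

```text
clock: 15.85
eef_pos: [0.5552, 0.2007, 0.2343]
orientation: [-3.142, 0.0, 1.703]
contact_force: [0.2, -0.6, -4.3]
finger_gap: 0.0386
gripper_force: 71.2
```

```bash
python3 - <<'E'
from h import *
im=cv2.imread('pics/w4.png'); g=im.max(2).astype(int)
for cs in ((283,290),(300,312),(335,345),(346,352)): print(cs,'hump+',[int(v) for v in g[226:242,cs[0]:cs[1]].mean(1)],'hump-',[int(v) for v in g[296:314,cs[0]:cs[1]].mean(1)],'end',[int(v) for v in g[138:154,cs[0]:cs[1]].mean(1)],'end-',[int(v) for v in g[318:342,cs[0]:cs[1]].mean(1)])
print(r.sense()['eef_pos'],r.sense()['orientation'])
E
```

```text
(283, 290) hump+ [104, 101, 104, 108, 110, 109, 113, 133, 163, 195, 214, 221, 223, 225, 229, 230] hump- [125, 125, 125, 123, 126, 126, 127, 140, 151, 156, 152, 153, 161, 163, 168, 168, 170, 176] end [23, 25, 26, 25, 24, 25, 25, 24, 25, 26, 27, 33, 50, 67, 79, 85] end- [158, 163, 172, 170, 169, 171, 165, 165, 170, 168, 170, 173, 175, 175, 175, 181, 179, 181, 144, 50, 15, 20, 16, 20]
(300, 312) hump+ [108, 108, 109, 110, 111, 112, 118, 135, 164, 192, 200, 206, 206, 192, 175, 176] hump- [129, 128, 128, 128, 128, 129, 128, 129, 128, 129, 126, 111, 91, 95, 98, 94, 79, 59] end [15, 17, 17, 15, 15, 15, 16, 25, 65, 103, 112, 135, 175, 206, 217, 222] end- [63, 63, 63, 63, 65, 64, 65, 66, 69, 74, 80, 90, 100, 124, 161, 174, 169, 165, 168, 168, 140, 82, 33, 18]
(335, 345) hump+ [96, 95, 96, 95, 96, 96, 99, 108, 116, 125, 130, 130, 130, 131, 132, 132] hump- [128, 128, 128, 128, 128, 128, 128, 128, 129, 128, 120, 114, 148, 158, 158, 157, 156, 156] end [46, 39, 30, 27, 19, 19, 18, 37, 75, 105, 121, 151, 188, 211, 216, 221] end- [156, 156, 155, 151, 141, 107, 52, 26, 26, 29, 27, 27, 29, 29, 28, 29, 27, 27, 30, 26, 20, 21, 20, 22]
(346, 352) hump+ [112, 110, 104, 99, 97, 97, 102, 110, 121, 128, 131, 132, 132, 133, 134, 134] hump- [132, 132, 132, 131, 132, 132, 131, 131, 133, 131, 126, 106, 56, 42, 34, 26, 25, 23] end [129, 146, 143, 150, 154, 146, 158, 158, 154, 152, 149, 154, 163, 179, 186, 180] end- [26, 28, 27, 27, 27, 27, 29, 27, 28, 27, 28, 30, 28, 26, 28, 29, 28, 29, 26, 18, 20, 20, 21, 24]
[0.55517474 0.20066262 0.23427992] [-3.14158617e+00  3.23263870e-04  1.70341631e+00]
```

Request:
jog_arm --motion '[{"dp": [0.9,-0.8,6],"hand": 30,"twist": [0,0,0]},{"dp": [0,0,10],"hand": 30,"twist": [0,0,0]},{"dp": [0,0,10],"hand": 30,"twist": [0,0,0]},{"dp": [0,0,5],"hand": 30,"twist": [0,0,0]},{"dp": [0,0,2],"hand": 30,"twist": [0,0,0]},{"dp": [0,0,0],"hand": 30,"twist": [0,0,0]}]'

```text
clock: 16.6
eef_pos: [0.5542, 0.2021, 0.2013]
orientation: [3.142, 0.0, 1.704]
contact_force: [0.5, -0.2, -4.1]
finger_gap: 0.0386
gripper_force: 71.2
```

Request:
jog_arm --motion '[{"dp": [0,0,2],"hand": 30,"twist": [0,0,0]},{"dp": [0,0,1],"hand": 30,"twist": [0,0,0]},{"dp": [0,0,1],"hand": 30,"twist": [0,0,0]},{"dp": [0,0,0],"hand": 30,"twist": [0,0,0]}]'

```text
clock: 17.1
eef_pos: [0.5542, 0.2021, 0.1972]
orientation: [-3.142, -0.0, 1.704]
contact_force: [0.3, -0.6, -3.7]
finger_gap: 0.0388
gripper_force: 71.2
```

Request:
jog_arm --motion '[{"dp": [0,0,1],"hand": 30,"twist": [0,0,0]},{"dp": [0,0,1],"hand": 30,"twist": [0,0,0]},{"dp": [0,0,1],"hand": 30,"twist": [0,0,0]},{"dp": [0,0,0],"hand": 30,"twist": [0,0,0]}]'

```text
clock: 17.6
eef_pos: [0.5542, 0.2022, 0.1945]
orientation: [3.141, -0.0, 1.704]
contact_force: [-0.4, 0.9, -2.6]
finger_gap: 0.039
gripper_force: 71.6
```

Request:
jog_arm --motion '[{"dp": [0,0,0.5],"hand": 30,"twist": [0,0,0]},{"dp": [0,0,0.5],"hand": 30,"twist": [0,0,0]},{"dp": [0,0,0],"hand": 30,"twist": [0,0,0]}]'

```text
clock: 17.98
eef_pos: [0.5543, 0.2023, 0.1942]
orientation: [3.14, -0.0, 1.704]
contact_force: [-2.4, 2.3, 6.5]
finger_gap: 0.0387
gripper_force: 72.5
```

Contact came at 5 mm above the floor, the top of the upright wall. The reaction is (−x, +y), so I'm shifting that way.

Request:
jog_arm --motion '[{"dp": [0.5,-0.4,-0.5],"hand": 30,"twist": [0,0,0]},{"dp": [0.4,-0.4,0],"hand": 30,"twist": [0,0,0]},{"dp": [0,0,0.5],"hand": 30,"twist": [0,0,0]},{"dp": [0,0,0.5],"hand": 30,"twist": [0,0,0]},{"dp": [0,0,0],"hand": 30,"twist": [0,0,0]}]'

```text
clock: 18.6
eef_pos: [0.5531, 0.2028, 0.1924]
orientation: [-3.141, 0.0, 1.704]
contact_force: [0.1, -0.7, -4.3]
finger_gap: 0.0386
gripper_force: 71.3
```

Free and inside the upright walls now. Continuing down.

Request:
jog_arm --motion '[{"dp": [0,0,0.7],"hand": 30,"twist": [0,0,0]},{"dp": [0,0,0.7],"hand": 30,"twist": [0,0,0]},{"dp": [0,0,0.6],"hand": 30,"twist": [0,0,0]},{"dp": [0,0,0],"hand": 30,"twist": [0,0,0]}]'

```text
clock: 19.1
eef_pos: [0.5532, 0.2029, 0.1907]
orientation: [-3.141, -0.0, 1.704]
contact_force: [-0.3, 1.0, -4.0]
finger_gap: 0.0389
gripper_force: 71.3
```

Request:
jog_arm --motion '[{"dp": [0,0,0.5],"hand": 30,"twist": [0,0,0]},{"dp": [0,0,0.5],"hand": 30,"twist": [0,0,0]},{"dp": [0,0,0],"hand": 30,"twist": [0,0,0]}]'

```text
clock: 19.48
eef_pos: [0.5532, 0.2029, 0.1897]
orientation: [-3.142, 0.0, 1.704]
contact_force: [-0.5, 0.1, -4.5]
finger_gap: 0.0387
gripper_force: 71.3
```

Request:
jog_arm --motion '[{"dp": [0,0,0.4],"hand": 30,"twist": [0,0,0]},{"dp": [0,0,0.4],"hand": 30,"twist": [0,0,0]},{"dp": [0,0,0.4],"hand": 30,"twist": [0,0,0]},{"dp": [0,0,0],"hand": 30,"twist": [0,0,0]}]'

```text
clock: 19.98
eef_pos: [0.5533, 0.203, 0.1892]
orientation: [3.141, -0.0, 1.704]
contact_force: [-1.6, -0.0, 3.5]
finger_gap: 0.0386
gripper_force: 72.1
```

It's on the floor (predicted 0.1891). Releasing and rising.

Request:
jog_arm --motion '[{"dp": [0,0,0],"hand": 55,"twist": [0,0,0]},{"dp": [0,0,0],"hand": 75,"twist": [0,0,0]},{"dp": [0,0,0],"hand": 100,"twist": [0,0,0]},{"dp": [0,0,0],"hand": 100,"twist": [0,0,0]},{"dp": [0,0,-20],"hand": 100,"twist": [0,0,0]},{"dp": [0,0,-25],"hand": 100,"twist": [0,0,0]},{"dp": [0,0,-15],"hand": 100,"twist": [0,0,0]},{"dp": [0,0,0],"hand": 100,"twist": [0,0,0]}]'

```text
clock: 20.98
eef_pos: [0.5537, 0.203, 0.2494]
orientation: [3.14, -0.0, 1.704]
contact_force: [-0.6, -0.4, -0.3]
finger_gap: 0.0854
gripper_force: 0.0
```

Next the lever: I'll push it with the back of the front finger, gripper open, so the gripper's body stays well behind the camera.

Request:
jog_arm --motion '[{"dp": [11.5,-30,0],"hand": 100,"twist": [0,0,0]},{"dp": [11.5,-30,0],"hand": 100,"twist": [0,0,0]},{"dp": [11.5,-30,0],"hand": 100,"twist": [0,0,0]},{"dp": [11.5,-30,0],"hand": 100,"twist": [0,0,0]},{"dp": [12,-30,0],"hand": 100,"twist": [0,0,0]},{"dp": [0,0,0],"hand": 100,"twist": [0,0,0]}]'

```text
clock: 21.72
eef_pos: [0.395, 0.2407, 0.2482]
orientation: [-3.141, 0.0, 1.705]
contact_force: [0.3, 0.8, -0.9]
finger_gap: 0.0855
gripper_force: 0.0
```

```bash
python3 - <<'E'
from h import *
import pickle
p,c=snap('wrist','w5.png')
x=r.sense(); print(x['eef_pos'],x['orientation'],x['clock'])
p2,c2=snap('top','t5.png')
def path(ths):
    out=[]
    for t in ths:
        a=np.array([-np.sin(t),-np.cos(t)]); n=np.array([-np.cos(t),np.sin(t)])
        d=9+6*abs(n[0])+11*abs(n[1])
        out.append(np.array([-33,24])+66*a+d*n-[51,0])
    return np.array(out)
P=path([1.6,1.5,1.35,1.2,1.05,.9,.75,.6,.45,.3,.2,.1,0]); print(P.round(1).tolist()); D=np.diff(P,axis=0); print('rows toolx,tooly',D[:,::-1].round(1).tolist())
im=cv2.cvtColor(p,cv2.COLOR_RGB2BGR); 
t=cv2.resize(cv2.cvtColor(p2,cv2.COLOR_RGB2BGR)[155:255,215:295],(320,400),interpolation=cv2.INTER_CUBIC)
cv2.imwrite('pics/v5.png',np.hstack([cv2.resize(im,(480,300),interpolation=cv2.INTER_AREA),t[:300]]))
E
```

```text
[0.39622015 0.24060124 0.24819   ] [-3.14146466e+00  1.50743983e-04  1.70497637e+00] 21.775
[[-149.4, 46.1], [-151.3, 39.7], [-153.0, 30.1], [-153.3, 20.1], [-152.0, 9.8], [-149.0, -0.3], [-144.3, -10.1], [-137.9, -19.1], [-130.0, -27.1], [-120.7, -33.7], [-113.8, -37.3], [-106.6, -40.1], [-99.0, -42.0]]
rows toolx,tooly [[-6.4, -1.9], [-9.6, -1.7], [-10.0, -0.3], [-10.2, 1.3], [-10.1, 3.0], [-9.7, 4.7], [-9.0, 6.4], [-8.0, 7.9], [-6.7, 9.3], [-3.6, 6.8], [-2.8, 7.3], [-1.9, 7.6]]
```

View pics/v5.png

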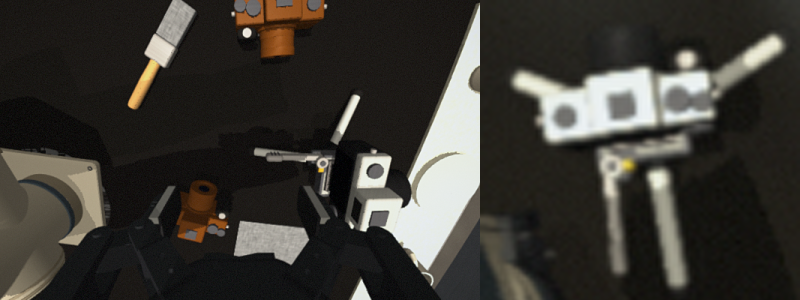

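The camera sits square with its lens to the front, and the lever is still open at (615,215) in the right panel. The brown camera at (205,210) in the left panel might be in the rear finger's way, so I'm checking that before sweeping.

```bash
python3 - <<'E'
from h import *
import pickle
p,c=snap('wrist'); k=640/480
for z in (.03,.06,.10): print(z,(onz(c,[(203*k,180*k),(188*k,190*k),(180*k,235*k),(225*k,240*k),(228*k,215*k)],z)[:,:2]*1000).round().tolist())
ct=pickle.load(open('top.pkl','rb')); print((onz(ct,[(285.,243),(287,262),(302,235),(315,237),(302,279)],.08)[:,:2]*1000).round().tolist())
E
```

```text
0.03 [[341.0, 118.0], [313.0, 91.0], [300.0, -26.0], [400.0, -26.0], [399.0, 42.0]]
0.06 [[345.0, 135.0], [319.0, 110.0], [308.0, 3.0], [399.0, 3.0], [398.0, 65.0]]
0.1 [[349.0, 158.0], [327.0, 136.0], [317.0, 42.0], [397.0, 42.0], [396.0, 96.0]]
[[378.0, 113.0], [320.0, 107.0], [402.0, 61.0], [396.0, 22.0], [269.0, 61.0]]
```

It's clear: that camera's lens ends at about y 0.125 and is lower than the finger. Descending beside the lever.

Request:
jog_arm --motion '[{"dp": [0,0,20],"hand": 100,"twist": [0,0,0]},{"dp": [0,0,30],"hand": 100,"twist": [0,0,0]},{"dp": [0,0,30],"hand": 100,"twist": [0,0,0]},{"dp": [0,0,30],"hand": 100,"twist": [0,0,0]},{"dp": [0,0,25],"hand": 100,"twist": [0,0,0]},{"dp": [0,0,15],"hand": 100,"twist": [0,0,0]},{"dp": [0,0,5],"hand": 100,"twist": [0,0,0]},{"dp": [0,0,0],"hand": 100,"twist": [0,0,0]}]'

```text
clock: 22.88
eef_pos: [0.3973, 0.2403, 0.0934]
orientation: [-3.141, 0.0, 1.703]
contact_force: [0.2, -1.2, -0.5]
finger_gap: 0.0852
gripper_force: 0.0
```

Request:
jog_arm --motion '[{"dp": [-8,0,0],"hand": 100,"twist": [0,0,0]},{"dp": [-8,0,0],"hand": 100,"twist": [0,0,0]},{"dp": [-9,0,0],"hand": 100,"twist": [0,0,0]},{"dp": [0,0,0],"hand": 100,"twist": [0,0,0]}]'

```text
clock: 23.38
eef_pos: [0.4005, 0.215, 0.0938]
orientation: [3.141, 0.0, 1.703]
contact_force: [-0.3, 0.4, -0.8]
finger_gap: 0.0856
gripper_force: 0.0
```

Request:
jog_arm --motion '[{"dp": [-6,-1.7,0],"hand": 100,"twist": [0,0,0]},{"dp": [-6.3,-1.7,0],"hand": 100,"twist": [0,0,0]},{"dp": [-10.2,1.3,0],"hand": 100,"twist": [0,0,0]},{"dp": [-10.1,3,0],"hand": 100,"twist": [0,0,0]},{"dp": [-9.7,4.7,0],"hand": 100,"twist": [0,0,0]},{"dp": [-9,6.4,0],"hand": 100,"twist": [0,0,0]},{"dp": [-8,7.9,0],"hand": 100,"twist": [0,0,0]},{"dp": [0,0,0],"hand": 100,"twist": [0,0,0]}]'

```text
clock: 24.38
eef_pos: [0.4286, 0.1589, 0.0935]
orientation: [3.142, 0.0, 1.703]
contact_force: [-0.4, 0.3, -0.9]
finger_gap: 0.0855
gripper_force: 0.0
```

```bash
python3 - <<'E'
from h import *
p2,c=snap('top','t6.png'); x=r.sense(); print(x['eef_pos'],x['contact_force'])
d=np.array(x['eef_pos'][:2])*1000-[553.3,203]; s,k=np.sin(.135),np.cos(.135); print('head',d[0]*k+d[1]*s,-d[0]*s+d[1]*k)
# predicted lever tip pixels for angles & brightness there
for t in np.arange(0,1.7,.1):
    v=[]
    for L in (55,62,68,74):
        P=np.array([-33,24])+L*np.array([-np.sin(t),-np.cos(t)])+3*np.array([-np.cos(t),np.sin(t)])
        X=[.5533+(P[0]*k-P[1]*s)/1e3,.203+(P[0]*s+P[1]*k)/1e3,.12]
        u=proj(c,[X])[0]; v.append(int(p2[int(round(u[1])),int(round(u[0]))].mean()))
    print(round(t,1),v,u.round().tolist())
E
```

```text
[0.42813012 0.15914864 0.09342188] [0.25254025 0.47646203 0.23709677]
head -129.93296419848954 -26.605718513924696
0.0 [49, 31, 28, 31] [272.0, 194.0]
0.1 [105, 47, 32, 29] [272.0, 196.0]
0.2 [116, 61, 32, 30] [272.0, 198.0]
0.3 [194, 80, 31, 22] [272.0, 201.0]
0.4 [208, 123, 51, 66] [271.0, 203.0]
0.5 [213, 177, 101, 40] [270.0, 206.0]
0.6 [201, 222, 149, 82] [269.0, 208.0]
0.7 [154, 215, 217, 179] [268.0, 210.0]
0.8 [217, 159, 221, 219] [266.0, 212.0]
0.9 [222, 174, 152, 203] [264.0, 214.0]
1.0 [179, 221, 220, 153] [263.0, 215.0]
1.1 [219, 203, 212, 222] [261.0, 217.0]
1.2 [231, 233, 231, 226] [258.0, 218.0]
1.3 [230, 233, 235, 236] [256.0, 219.0]
1.4 [231, 233, 235, 236] [254.0, 220.0]
1.5 [231, 233, 234, 236] [251.0, 220.0]
1.6 [231, 234, 235, 236] [249.0, 221.0]
```

Request:
jog_arm --motion '[{"dp": [-6.7,9.3,0],"hand": 100,"twist": [0,0,0]},{"dp": [-3.6,6.8,0],"hand": 100,"twist": [0,0,0]},{"dp": [-2.8,5.5,0],"hand": 100,"twist": [0,0,0]},{"dp": [0,0,0],"hand": 100,"twist": [0,0,0]}]'

```text
clock: 24.92
eef_pos: [0.4515, 0.1492, 0.0935]
orientation: [3.141, 0.0, 1.703]
contact_force: [0.3, -0.2, 0.1]
finger_gap: 0.0855
gripper_force: 0.0
```

Request:
jog_arm --motion '[{"dp": [-1,2,0],"hand": 100,"twist": [0,0,0]},{"dp": [-1,2,0],"hand": 100,"twist": [0,0,0]},{"dp": [0,2,0],"hand": 100,"twist": [0,0,0]},{"dp": [0,0,0],"hand": 100,"twist": [0,0,0]}]'

```text
clock: 25.42
eef_pos: [0.4573, 0.1482, 0.0936]
orientation: [3.141, 0.0, 1.704]
contact_force: [0.6, -0.0, -0.6]
finger_gap: 0.0855
gripper_force: 0.1
```

Request:
jog_arm --motion '[{"dp": [0,1.5,0],"hand": 100,"twist": [0,0,0]},{"dp": [0,0,0],"hand": 100,"twist": [0,0,0]}]'

```text
clock: 25.68
eef_pos: [0.4588, 0.1484, 0.0936]
orientation: [3.141, 0.0, 1.704]
contact_force: [-0.2, -0.7, 1.1]
finger_gap: 0.0855
gripper_force: 0.2
```

Request:
jog_arm --motion '[{"dp": [0,1.5,0],"hand": 100,"twist": [0,0,0]},{"dp": [0,0,0],"hand": 100,"twist": [0,0,0]}]'

```text
clock: 25.92
eef_pos: [0.4603, 0.1487, 0.0936]
orientation: [3.142, -0.0, 1.704]
contact_force: [-0.3, 0.4, -0.7]
finger_gap: 0.0853
gripper_force: 0.1
```

Request:
jog_arm --motion '[{"dp": [0,1.5,0],"hand": 100,"twist": [0,0,0]},{"dp": [0,0,0],"hand": 100,"twist": [0,0,0]}]'

```text
clock: 26.18
eef_pos: [0.4615, 0.1488, 0.0935]
orientation: [-3.141, 0.0, 1.704]
contact_force: [-2.7, -0.6, 0.9]
finger_gap: 0.0857
gripper_force: 1.1
```

Request:
jog_arm --motion '[{"dp": [0,1.5,0],"hand": 100,"twist": [0,0,0]},{"dp": [0,0,0],"hand": 100,"twist": [0,0,0]}]'

```text
clock: 26.42
eef_pos: [0.4617, 0.1488, 0.0935]
orientation: [-3.139, 0.0, 1.704]
contact_force: [-8.1, -2.4, 6.3]
finger_gap: 0.0854
gripper_force: 4.7
```

A firm stop came right where the shut lever is expected. Backing off, rising and verifying numerically.

Request:
jog_arm --motion '[{"dp": [0,-5,0],"hand": 100,"twist": [0,0,0]},{"dp": [0,-15,0],"hand": 100,"twist": [0,0,0]},{"dp": [0,-20,-20],"hand": 100,"twist": [0,0,0]},{"dp": [0,-10,-40],"hand": 100,"twist": [0,0,0]},{"dp": [-10,-10,-40],"hand": 100,"twist": [0,0,0]},{"dp": [-40,0,-40],"hand": 100,"twist": [0,0,0]},{"dp": [-40,0,0],"hand": 100,"twist": [0,0,0]},{"dp": [0,0,0],"hand": 100,"twist": [0,0,0]}]'

```text
clock: 27.42
eef_pos: [0.4154, 0.0502, 0.2339]
orientation: [3.14, 0.0, 1.701]
contact_force: [0.4, 0.4, -0.6]
finger_gap: 0.0855
gripper_force: 0.0
```

```bash
python3 - <<'E'
from h import *
x=r.sense(); print(x['eef_pos'],x['clock'],x['contact_force'])
s,k=np.sin(.135),np.cos(.135)
W=lambda P,z:[.5533+(P[0]*k-P[1]*s)/1e3,.203+(P[0]*s+P[1]*k)/1e3,z]
for n in ('wrist','top','scene'):
    p,c=snap(n,n+'7.png'); old=cv2.imread('pics/top0.png') if n=='top' else None
    print(n)
    for t in np.arange(-.1,1.75,.1):
        v=[]
        for L in (40,50,60,66,72):
            P=np.array([-33,24])+L*np.array([-np.sin(t),-np.cos(t)])+(3 if L>58 else 0)*np.array([-np.cos(t),np.sin(t)])
            u=proj(c,[W(P,.12)])[0]; a,b=int(round(u[1])),int(round(u[0]))
            v.append(int(p[a,b].mean()) if 0<=a<400 and 0<=b<640 else -1)
        print(round(t,1),v,end=' ')
    print()
    # body top corners of camera vs white mask bbox (top view)
    print('lens front',proj(c,[W((0,0),.186),W((58,0),.154)]).round(0).tolist())
E
```

```text
[0.41539538 0.05022297 0.23391296] 27.425 [ 0.43139395  0.36862622 -0.58755911]
wrist
-0.1 [102, 151, 71, 12, 5] 0.0 [18, 44, 182, 197, 187] 0.1 [92, 203, 140, 88, 124] 0.2 [217, 174, 29, 24, 18] 0.3 [82, 41, 1, 20, 15] 0.4 [28, 8, 18, 22, 14] 0.5 [31, 8, 6, 13, 2] 0.6 [14, 61, 14, 28, 25] 0.7 [10, 213, 7, 20, 24] 0.8 [14, 230, 189, 18, 21] 0.9 [23, 198, 230, 226, 121] 1.0 [20, 22, 24, 218, 230] 1.1 [20, 25, 26, 22, 17] 1.2 [23, 25, 23, 26, 27] 1.3 [23, 28, 23, 22, 26] 1.4 [24, 21, 22, 23, 25] 1.5 [27, 15, 21, 31, 26] 1.6 [24, 20, -1, -1, -1] 1.7 [-1, -1, -1, -1, -1] 
lens front [[571.0, 17.0], [608.0, 32.0]]
top
-0.1 [111, 135, 71, 40, 17] 0.0 [87, 118, 178, 192, 206] 0.1 [193, 202, 140, 113, 106] 0.2 [157, 129, 32, 28, 41] 0.3 [148, 17, 31, 30, 113] 0.4 [215, 20, 30, 32, 74] 0.5 [228, 48, 25, 32, 124] 0.6 [228, 143, 21, 29, 35] 0.7 [226, 224, 54, 26, 30] 0.8 [175, 231, 215, 91, 27] 0.9 [58, 191, 231, 197, 124] 1.0 [33, 73, 205, 229, 231] 1.1 [28, 34, 34, 67, 150] 1.2 [30, 30, 29, 30, 30] 1.3 [32, 30, 31, 31, 31] 1.4 [31, 30, 29, 29, 31] 1.5 [33, 33, 32, 31, 30] 1.6 [29, 30, 32, 31, 30] 1.7 [31, 31, 29, 28, 31] 
lens front [[251.0, 181.0], [250.0, 163.0]]
scene
-0.1 [119, 60, 25, 42, 82] 0.0 [124, 86, 55, 134, 166] 0.1 [130, 85, 80, 127, 89] 0.2 [150, 59, 38, 41, 38] 0.3 [119, 51, 37, 34, 37] 0.4 [95, 82, 39, 37, 37] 0.5 [92, 58, 38, 36, 41] 0.6 [98, 57, 31, 33, 36] 0.7 [103, 56, 38, 36, 37] 0.8 [92, 40, 36, 34, 38] 0.9 [78, 39, 34, 38, 39] 1.0 [55, 39, 37, 35, 40] 1.1 [46, 36, 35, 35, 39] 1.2 [47, 39, 38, 38, 36] 1.3 [40, 36, 36, 35, 36] 1.4 [35, 38, 40, 38, 37] 1.5 [40, 37, 41, 34, 35] 1.6 [36, 36, 37, 41, 38] 1.7 [51, 34, 35, 36, 37] 
lens front [[393.0, 179.0], [406.0, 201.0]]
```

All three views show the lever at 0 and nothing where it was when open. Handing in.

```bash
python3 -c "
from workcell import r
print(r.hand_in())"
```

```text
the job is handed in; nothing more can be done
None
```

I handed the job in without a verdict back: the phone holder stands on the mat, the camera's plate is fully down in the pocket with the lens to the front, and the lever is shut against its stop (reads about 0 rad in all three views).

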